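# Stop the turning wagon turntable on its catch and draw the wagon out on to it

## Task

The slipping friction drive of the model wagon turntable keeps its deck turning. Slow the deck gently with a fingertip on its plates, so that the catch on the kerb drops by its own weight (do not push it) into a slot of the deck and holds it in line with the shed road. Then draw the wagon out of the goods shed, its wheels on the rails all the way, and leave it standing in the middle of the deck, without knocking the things on the bench.

Things in the scene. Friction and masses are not known exactly. Their poses are not given: they have to be found in the camera images.
- road_line (a point): centre of the turntable on the fixed yard, at rail-head height, 18 mm above the bench; stays put. x runs level along the shed road, from the turntable to the goods shed; z up. The yard is a brown board, x -135 to 380 mm, y -135 to 135 mm, its top 9 mm above the bench. Rails 32 mm apart; the road runs from the deck (x = 100 mm) into the shed. A kerb, top 15 mm above the bench, rings the deck, 103 to 116 mm out.
- shed_door (a point): middle of the goods shed's doorway at rail-head height, 225 mm along x from road_line. Brick shed with a pitched grey roof, x 225 to 368 mm, 126 mm wide, eaves 105 mm and ridge 150 mm above the bench; the roof juts 12 mm out over the door. Doorway 84 mm wide, clear to 100 mm above the bench.
- deck_track (a point): centre of the turntable deck's top face (18 mm above the bench, level with the rail heads); x lies along the deck's own track. The deck is a rigid flat disc of dark steel, 200 mm across, 1.9 kg, turning freely; smooth but for two flangeway grooves, 10.5 to 16 mm each side of its track's centre line, and two slots 12 mm wide, cut 20 mm in from the rim, at both ends of the diameter across the track.
- deck_plate (a point): point of the deck's top face 65 mm from its centre, on its own +y side; it goes round with the deck. The drive turns the deck for ever, at about 1.24 rad/s anticlockwise seen from above, with only 0.05 N m: a fingertip pressed here with 2 to 5 N stops it, and the deck follows a pressed fingertip that moves round slowly. Let go, it regains its speed in half a second. Pressing over 40 N would bend it.
- deck (a joint): angle of the deck in the yard, rad, growing anticlockwise seen from above without wrapping; its track is in line with the shed road at every whole multiple of pi (0, 3.1416, 6.2832 ...), either end first.
- catch (a joint): hinge of the catch, rad (reading noisy by about 0.01): about 0 while its roller rides on the plates, 0.15 when it has dropped home, 6 mm, into a slot, where it holds the deck in line against the drive. It is damped and sinks slowly (0.4 s): it skips over a slot that passes faster than about 0.3 rad/s and drops in surely below 0.2 rad/s.
- catch_nose (a point): underside of the catch's brass roller (10 mm across), which rides on the deck 90 mm from the centre, on the -y side of road_line, square to the road. The steel arm, 12 mm wide, runs 40 mm outwards from it to a pivot beyond the kerb; its top is 30 mm above the bench.
- wagon: grey four-wheeled open wagon, 0.2 to 0.37 kg, on the shed road with one end out of the door. Origin at its middle at rail-head height, x along it away from the deck, z up. Body 115 mm long, 56 mm wide, 26 to 64 mm above the origin, an open box with 2.5 mm sides; buffers reach 70 mm from the origin. Flanged 22 mm wheels on axles 63 mm apart: it rolls along the rails and stays where it is left.
- wagon_end (a point): middle of the top edge of the wagon's end nearest the deck, 57.5 mm from its origin along its -x, 64 mm above the rail heads. The last 64 to 84 mm of the body stand clear of the roof edge: it can be pinched across its sides there from above, near this end, and pulled.
- paint_tin: bystander: small tin, 38 mm across, 42 mm tall, standing; origin under its centre.
- glue: bystander: white bottle, 40 mm across, 100 mm tall, standing; origin under its centre.
- screwdriver: bystander: screwdriver, 150 mm long, lying; x along it.
Things that resemble listed ones, but are neither listed nor needed, are in the scene too. Of the things that look like the wagon, the middle-sized one is meant.

How it is judged:
On the way:
1. the turning deck is slowed until the catch has dropped into a slot and holds it in line with the shed road (value of joint catch above 0.12 rad and angle between the x axis of deck_track and the x axis of road_line, either way round below 0.03 rad and velocity of joint deck between -0.05 and 0.05 rad/s), for 0.5 s.
At the end, for the whole second after the job is handed in: Catch down in a slot (over 0.12 rad), deck still, its track within 0.03 rad of the shed road; wagon upright with all wheels on the deck's track (origin 15 to 21.5 mm up, in line within 0.05 rad, tilt under 0.06 rad), its middle within 15 mm of the deck's centre, at rest and released (all of step 1 and horizontal distance between wagon and road_line below 0.015 m and height (world z) of wagon between 0.015 and 0.0215 m and angle between the x axis of wagon and the x axis of road_line, either way round below 0.05 rad and angle between wagon's own z axis and vertical below 0.06 rad and linear speed of wagon below 0.01 m/s); the robot touches nothing.
It fails at once if the catch is pushed by the robot (more than 2 N) (contact force between any of the fingers, the arm and catch above 2 N).
It fails at once if the deck is pressed harder than 40 N (contact force between any of the fingers, the arm and deck above 40 N).
It fails at once if the wagon is lifted off the rails (10 mm) or tipped (height (world z) of wagon above 0.028 m or angle between wagon's own z axis and vertical above 0.25 rad).
It fails at once if the paint tin, glue bottle or screwdriver is moved more than 30 mm (distance of any of paint_tin, glue, screwdriver from where it was at the start of the episode above 0.03 m).
It also fails if it takes over 61 s, if anything falls off the work surface, if the arm or the gripper's body presses on something with over 40 N, if the wrist force passes 120 N, or if a joint passes its speed limit or range.

## Robot

A 6-joint arm with a two-finger parallel gripper is mounted at the origin on the work surface. World frame = base frame: x ahead of the robot, y to its left, z up, the work surface at z = 0. Lengths are in m, angles in rad, forces in N, time in s.
With the tool pointing down it reaches from about 0.225 to 0.725 m from the base axis. Payload 3.1 kg.
Tool frame: the origin (TCP) lies at the very end of the fingers, on their centre line; the grasp point (between the pads) lies bot.tcp_to_grasp behind it (bot.tcp_to_grasp is the distance from the TCP to the grasp point, in m); z points along the fingers, y is the direction in which the jaws open and shut (so a half turn about z gives the same grasp; the last joint's range is limited). The gripper opens to 85 mm and grips with 20 to 120 N. Pads are 22 mm wide; open, the fingers measure 114 mm over their backs; the gripper's body (76 mm by 85 mm) begins 54 mm behind the grasp point. The pads swing forward as they close: fully open they stand 13 mm farther back than shut.
Start: joints at [-1.29, 0.048, 0.099, 1.622, 0, 1.443], TCP at [0.209, -0.482, 0.204] pointing down, gripper open.
Joint ranges: [-2.91, 2.91], [-0.99, 1.94], [-1.21, 1.42], [-2.12, 2.29], [-1.49, 1.47], [-3.14, 3.14]. Speed limits (rad/s): [2.79, 2.79, 3.14, 3.14, 3.14, 3.14].

## Interface

Orientations are given as a unit quaternion [x, y, z, w].
In Python, from station import observe, vision, job, bot gives the robot as it stands.
- The arm moves only by the tool step_arm, never from a script. Its argument "targets" is one flat list of numbers, 7 for each row, row after row: the finger opening in mm, from 0 to 85.4, then the shift along the tool's x, y, z in units of 1 m (1.0 is 1 m), then the turn, a rotation vector about the tool's x, y, z in units of 90 degrees (1.0 is 90 degrees). A call has 1 to 8 rows; each row is the pose to reach, as a shift and turn from the pose commanded when the call began, along the tool's axes at that moment; what a row does not reach only later rows make up. A row lasts 1/8 s, in which the tool goes at most 62.5 mm and 10.7 degrees, less where a joint would pass 70% of its speed; a pose out of reach is approached as far as the arm can. A call with a number of a shift or a turn outside -1 to 1 is refused whole. A call with a gripper value outside its range is refused whole. The fingers move at their own pace and stop on an object; "force" is the grip in N (left out, the last holds). Time passes only in rows, so rows that repeat a pose let the fingers close. It gives the time, the measured TCP pose, the force and the opening at its end, in the units of the state.
- observe(): the state, without advancing time (a new reading comes with each control period).
- vision.grab_frame(name): name is "scene" or "top"; returns the picture (400x640x3 uint8, blue, green, red); there is no depth.
- vision.calibration(name): a dict with "camera_matrix" (3x3 intrinsics, pixels), "R" (3x3) and "t" (3): a world point X has camera coordinates R X + t. Camera axes: x right, y down, z forward; pixel columns grow to the right and rows downward; lengths in m; the calibration is good to about 2 mm. A picture is of the moment at which its call begins. calibration takes no time and is no camera call.
- job.hand_in(): hands the job in, once; it reports no verdict.
The state is a dict: "clock": time; "qpos": joint angles; "dq": joint speeds; "joint_efforts": joint torques, N m; "eef_pos": TCP position; "tool_rot": TCP orientation; "force": force on the tool from outside, world axes, zero at the start; "torque": the same for the moment, N m; "grip_width": opening from 0.0 (shut) to 1.0 (fully open).
Only numpy, scipy, OpenCV 4.12 (cv2) and the standard library are available. Lean on these libraries where they do the work, as an engineer would, in place of code of your own. Each camera call takes 0.05 s, during which the arm holds its last target.

## Working session

There is one attempt and no reset: what is moved stays moved. The work goes in short steps, Python scripts to look and compute and a tool call to move; the robot and the scene stay as the last step left them, time stands still between calls to the robot, and variables do not carry over. Pictures are saved under pics/ and viewed, and the job is handed in when it is done.

Besides the shell and the picture viewer there is one more tool, called after "Call:" as a command line: name --argument value ..., lists and objects as JSON in quotes. step_arm: Moves the arm, as the interface text tells. Its arguments: {"type":"object","properties":{"targets":{"type":"array","items":{"type":"number"}},"force":{"type":"number"}},"required":["targets"]}

```bash
ls; mkdir -p pics; python3 - <<'E'
from station import observe, vision, job, bot
import cv2
s=observe();print(s); print(bot.tcp_to_grasp)
for n in("scene","top"):
    c=vision.calibration(n);print(n,c)
    cv2.imwrite(f"pics/{n}0.png",vision.grab_frame(n))
E
```

```text
pics
{'clock': 0.0, 'qpos': array([-1.28980736e+00,  4.87075817e-02,  9.75745795e-02,  1.62198340e+00,
       -5.36235120e-05,  1.44299851e+00]), 'dq': array([ 2.08065635e-04, -1.00983066e-03, -1.69107048e-04,  8.13650171e-05,
       -9.39249188e-06,  1.44519949e-03]), 'joint_efforts': array([ 2.56743915e-03, -3.38782346e+01,  3.20013785e+01,  2.05204199e-02,
        2.67221014e-05,  6.56462873e-06]), 'eef_pos': array([ 0.20846874, -0.48109792,  0.20262802]), 'tool_rot': array([ 9.79183624e-01,  2.02973113e-01, -1.15500093e-04, -1.15458570e-03]), 'force': array([ 0.33052134, -0.2706783 , -0.54229892]), 'torque': array([-0.04429989,  0.02007662, -0.072371  ]), 'grip_width': 0.9982277117161684}
0.0187
scene {'camera_matrix': array([[382.77806379,   0.        , 312.40679475],
       [  0.        , 382.77806379, 201.67930543],
       [  0.        ,   0.        ,   1.        ]]), 'R': array([[ 0.81543426,  0.57842427,  0.02218864],
       [ 0.37859054, -0.50393735, -0.77634809],
       [-0.43787689,  0.64146124, -0.62991373]]), 't': array([-0.41444846, -0.11072772,  1.15380375])}
top {'camera_matrix': array([[366.75932936,   0.        , 320.59505099],
       [  0.        , 366.75932936, 197.91354221],
       [  0.        ,   0.        ,   1.        ]]), 'R': array([[-0.02084935, -0.99901368, -0.03920425],
       [-0.99179147,  0.02561475, -0.12527393],
       [ 0.12615457,  0.03627056, -0.9913473 ]]), 't': array([0.04139038, 0.51297093, 0.89290447])}
```

View pics/scene0.png

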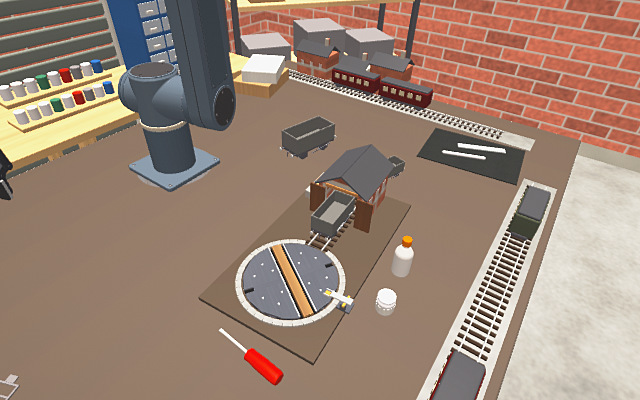

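View pics/top0.png

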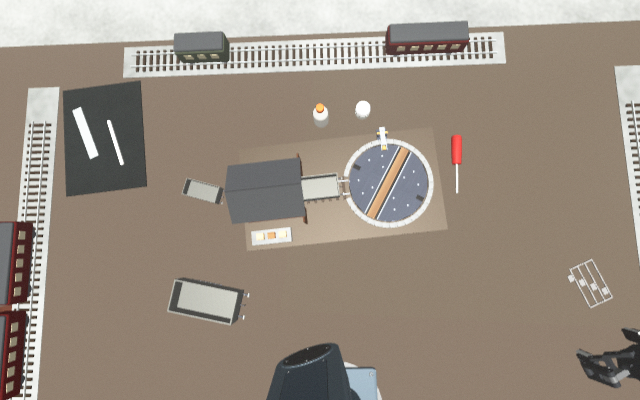

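```bash
python3 - <<'E'
import cv2
a=cv2.imread("pics/top0.png")
cv2.imwrite("pics/top0c.png",cv2.resize(a[120:320,300:500],None,fx=3,fy=3,interpolation=cv2.INTER_CUBIC))
E
```

```text
(no output)
```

View pics/top0c.png

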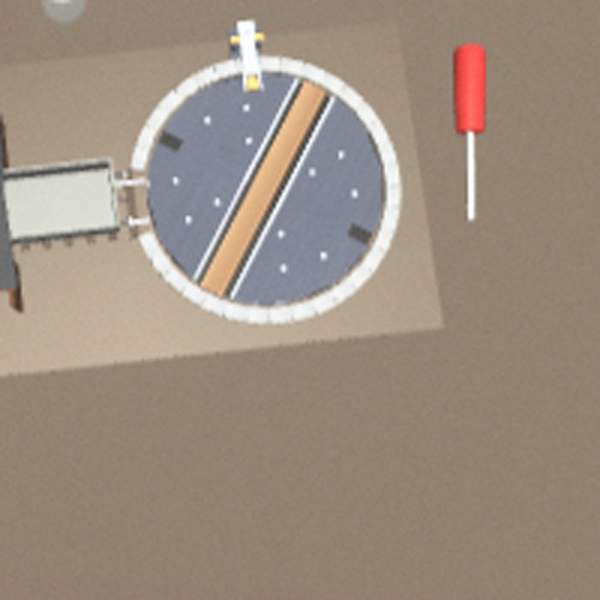

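```bash
cat >h.py <<'E'
import numpy as np,cv2
from station import observe,vision,job,bot
def ray(n,u,v,z):
    c=vision.calibration(n);K,R,t=c['camera_matrix'],c['R'],c['t']
    d=R.T@np.linalg.solve(K,[u,v,1.]);o=-R.T@t
    return o+d*(z-o[2])/d[2]
def proj(n,X):
    c=vision.calibration(n);x=c['camera_matrix']@(c['R']@np.array(X,float)+c['t']);return x[:2]/x[2]
E
python3 - <<'E'
from h import *
a=cv2.imread("pics/top0.png");hsv=cv2.cvtColor(a,cv2.COLOR_BGR2HSV)
# kerb mask: bright, low sat
m=((hsv[...,2]>140)&(hsv[...,1]<60)).astype(np.uint8)
m[:130]=0;m[240:]=0;m[:,:335]=0;m[:,440:]=0
ys,xs=np.nonzero(m)
P=np.array([ray('top',x,y,.015)[:2] for x,y in zip(xs,ys)])
c=np.array(ray('top',388,183,.015)[:2])
for i in range(10):
    r=np.linalg.norm(P-c,axis=1);k=(r>.098)&(r<.121)
    Q=P[k];A=np.c_[2*Q,np.ones(len(Q))];s=np.linalg.lstsq(A,(Q**2).sum(1),rcond=None)[0];c=s[:2]
print(c,np.sqrt(s[2]+c@c),k.sum())
for n,p in dict(tl=(241,150),tr=(433,127),br=(447,230),bl=(247,249)).items(): print(n,ray('top',*p,.009))
E
```

```text
Traceback (most recent call last):
  File "h.py", line 4, in ray
    c=vision.calibration(n);K,R,t=c['camera_matrix'],c['R'],c['t']
ValueError: time passes only in moves, steps and waits
```

```bash
cat >h.py <<'E'
import numpy as np,cv2
from station import observe,vision,job,bot
C={n:vision.calibration(n) for n in("scene","top")}
def ray(n,u,v,z):
    c=C[n];K,R,t=c['camera_matrix'],c['R'],c['t']
    d=R.T@np.linalg.solve(K,[u,v,1.]);o=-R.T@t
    return o+d*(z-o[2])/d[2]
def proj(n,X):
    c=C[n];x=c['camera_matrix']@(c['R']@np.array(X,float)+c['t']);return x[:2]/x[2]
E
cat > a.py <<'E'
from h import *
a=cv2.imread("pics/top0.png");hsv=cv2.cvtColor(a,cv2.COLOR_BGR2HSV)
m=((hsv[...,2]>140)&(hsv[...,1]<60)).astype(np.uint8)
m[:130]=0;m[240:]=0;m[:,:335]=0;m[:,440:]=0
ys,xs=np.nonzero(m)
P=np.array([ray('top',x,y,.015)[:2] for x,y in zip(xs,ys)])
c=np.array(ray('top',388,183,.015)[:2])
for i in range(10):
    r=np.linalg.norm(P-c,axis=1);k=(r>.098)&(r<.121)
    Q=P[k];A=np.c_[2*Q,np.ones(len(Q))];s=np.linalg.lstsq(A,(Q**2).sum(1),rcond=None)[0];c=s[:2]
print(c,np.sqrt(s[2]+c@c),k.sum())
for n,p in dict(tl=(241,150),tr=(433,127),br=(447,230),bl=(247,249)).items(): print(n,ray('top',*p,.009))
E
python3 a.py
```

```text
[ 0.55207648 -0.14544892] 0.110567672853996 2238
tl [0.65065336 0.23924903 0.009     ]
tr [ 0.6967115  -0.26862916  0.009     ]
br [ 0.42684167 -0.28777493  0.009     ]
bl [0.38962864 0.2219946  0.009     ]
```

```bash
python3 - <<'E'
import cv2
a=cv2.imread("pics/top0.png")
cv2.imwrite("pics/top0w.png",cv2.resize(a[150:225,290:370],None,fx=8,fy=8,interpolation=cv2.INTER_CUBIC))
b=cv2.imread("pics/scene0.png")
cv2.imwrite("pics/sc0w.png",cv2.resize(b[180:330,220:400],None,fx=4,fy=4,interpolation=cv2.INTER_CUBIC))
E
```

```text
(no output)
```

View pics/top0w.png

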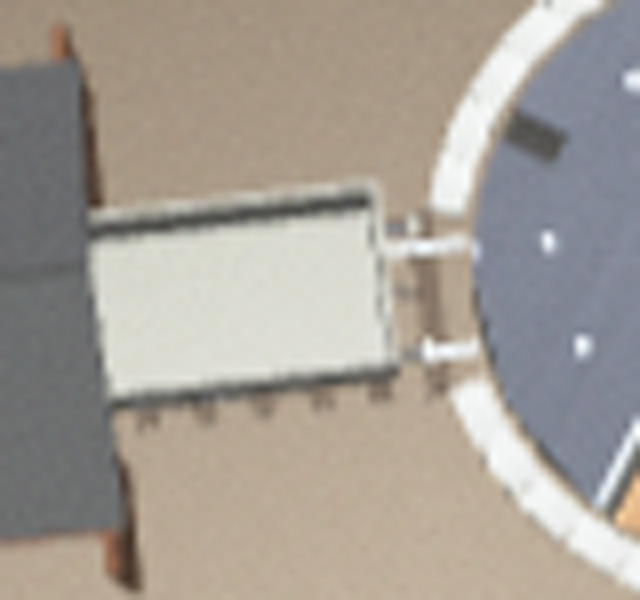

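View pics/sc0w.png

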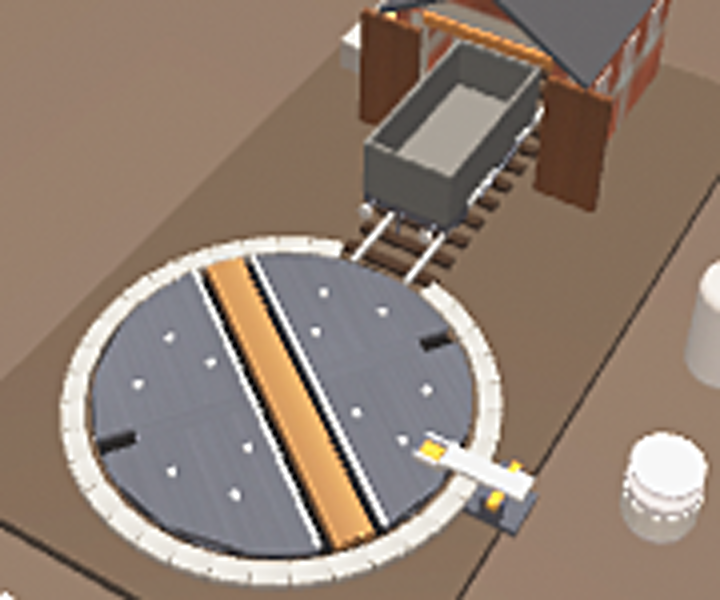

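```bash
python3 - <<'E'
from h import *
c=np.array([.552,-.1454])
for a in (94.2,94.7,95.2):
    d=np.array([np.cos(np.radians(a)),np.sin(np.radians(a))]);y=np.array([-d[1],d[0]])
    print(a)
    for n,u,v,z in [('end_a',337.25,172.75,.082),('end_b',339.6,196.25,.082),('in_a',301,176.5,.082),('in_b',304,200.4,.082),('ridgeF',298.5,184,.15),('nose',384,150,.028),('railA',350,180.7,.018),('railB',350.5,193.7,.018),('roof_a',299.5,158,.105),('roof_b',305.2,216.5,.105)]:
        p=ray('top',u,v,z)[:2];q=p-c;print(n,p.round(4),(q@d).round(4),(q@y).round(4))
E
```

```text
94.2
end_a [ 0.5676 -0.0138] 0.1301 -0.0252
end_b [ 0.5104 -0.0178] 0.1303 0.0321
in_a [0.5609 0.0738] 0.218 -0.0249
in_b [0.5026 0.0675] 0.2159 0.0337
ridgeF [0.5313 0.0735] 0.2199 0.0046
nose [ 0.634  -0.1356] 0.0038 -0.0825
railA [ 0.5584 -0.0467] 0.098 -0.0136
railB [ 0.5246 -0.0469] 0.1002 0.0201
roof_a [0.6011 0.0747] 0.2159 -0.065
roof_b [0.4622 0.0634] 0.2148 0.0743
94.7
end_a [ 0.5676 -0.0138] 0.1299 -0.0263
end_b [ 0.5104 -0.0178] 0.1305 0.031
in_a [0.5609 0.0738] 0.2178 -0.0268
in_b [0.5026 0.0675] 0.2162 0.0318
ridgeF [0.5313 0.0735] 0.2199 0.0027
nose [ 0.634  -0.1356] 0.003 -0.0826
railA [ 0.5584 -0.0467] 0.0979 -0.0145
railB [ 0.5246 -0.0469] 0.1004 0.0192
roof_a [0.6011 0.0747] 0.2153 -0.0669
roof_b [0.4622 0.0634] 0.2154 0.0724
95.2
end_a [ 0.5676 -0.0138] 0.1297 -0.0274
end_b [ 0.5104 -0.0178] 0.1308 0.0299
in_a [0.5609 0.0738] 0.2175 -0.0287
in_b [0.5026 0.0675] 0.2165 0.0299
ridgeF [0.5313 0.0735] 0.2199 0.0008
nose [ 0.634  -0.1356] 0.0023 -0.0826
railA [ 0.5584 -0.0467] 0.0977 -0.0153
railB [ 0.5246 -0.0469] 0.1006 0.0183
roof_a [0.6011 0.0747] 0.2148 -0.0688
roof_b [0.4622 0.0634] 0.216 0.0705
```

```bash
cat >>h.py <<'E'
from scipy.spatial.transform import Rotation as Ro
def go(p,yaw=95.0):
    s=observe();R=Ro.from_quat(s['tool_rot'])
    T=Ro.from_matrix(np.array([[np.cos(np.radians(yaw)),np.sin(np.radians(yaw)),0],[np.sin(np.radians(yaw)),-np.cos(np.radians(yaw)),0],[0,0,-1]]).T)
    print('t',s['clock'],'shift',(R.inv().apply(np.array(p)-s['eef_pos'])).round(4),'turn',((R.inv()*T).as_rotvec()/(np.pi/2)).round(4))
E
python3 -c "
from h import *
go([.488,-.134,.05])"
```

```text
t 0.1 shift [ 0.3944 -0.2071  0.1533] turn [-0.001  -0.001  -0.7953]
```

Call:
step_arm --targets '[0,0.394,-0.207,0.153,-0.001,-0.001,-0.795,0,0.394,-0.207,0.153,-0.001,-0.001,-0.795,0,0.394,-0.207,0.153,-0.001,-0.001,-0.795,0,0.394,-0.207,0.153,-0.001,-0.001,-0.795,0,0.394,-0.207,0.153,-0.001,-0.001,-0.795,0,0.394,-0.207,0.153,-0.001,-0.001,-0.795,0,0.394,-0.207,0.153,-0.001,-0.001,-0.795,0,0.394,-0.207,0.153,-0.001,-0.001,-0.795]' --force 30

```text
clock: 1.1
eef_pos: [0.488, -0.1321, 0.0488]
tool_rot: [0.674, 0.738, -0.001, -0.001]
force: [-0.6, 0.3, -0.3]
grip_width: -0.001
```

Call:
step_arm --targets '[0,0,0,0,0,0,0,0,0,0,0,0,0,0]'

```text
clock: 1.35
eef_pos: [0.4875, -0.1355, 0.0507]
tool_rot: [0.676, 0.737, -0.001, 0.001]
force: [-0.8, 0.3, -0.2]
grip_width: 0.001
```

```bash
python3 -c "
from h import *
go([.488,-.134,.025]);s=observe();print(s['eef_pos'],s['force'],s['grip_width'])
cv2.imwrite('pics/top1.png',cv2.resize(vision.grab_frame('top')[120:245,330:450],None,fx=5,fy=5,interpolation=cv2.INTER_CUBIC))
cv2.imwrite('pics/sc1.png',vision.grab_frame('scene'))"
```

```text
t 1.35 shift [0.0015 0.0007 0.0257] turn [-0.0004  0.0015 -0.0003]
[ 0.48746386 -0.13549181  0.05066868] [-0.84896261  0.34680141 -0.15943303] 0.001338921971528979
```

View pics/top1.png

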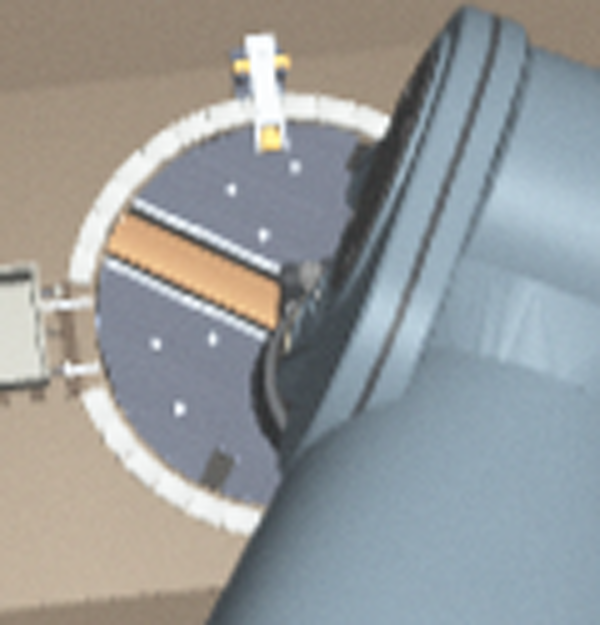

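View pics/sc1.png

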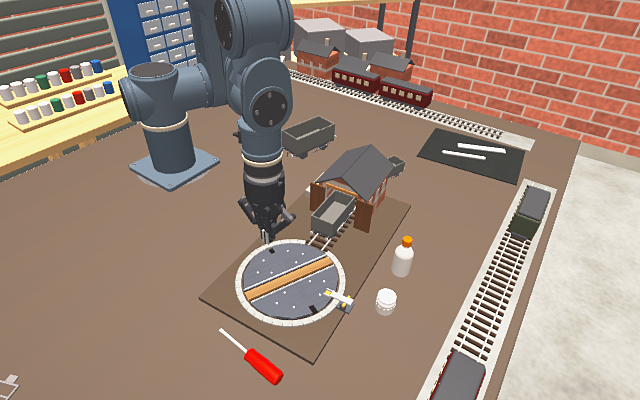

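Call:
step_arm --targets '[0,0.001,0.001,0.028,0,0.001,0,0,0.001,0.001,0.03,0,0.001,0,0,0.001,0.001,0.03,0,0.001,0]'

```text
clock: 1.82
eef_pos: [0.4886, -0.1349, 0.0213]
tool_rot: [0.676, 0.737, -0.0, 0.0]
force: [-0.2, 0.2, 0.6]
grip_width: 0.002
```

```bash
cat >>h.py <<'E'
c0=np.array([.552,-.1454]);ROAD=np.radians(95.0)
def deckang(save=None):
    s=observe();b=vision.grab_frame('scene')
    if save: cv2.imwrite(save,cv2.resize(b[220:340,220:370],None,fx=5,fy=5,interpolation=cv2.INTER_CUBIC))
    h=cv2.cvtColor(b,cv2.COLOR_BGR2HSV).astype(int)
    m=(h[...,0]>8)&(h[...,0]<22)&(h[...,1]>90)&(h[...,2]>140)
    ys,xs=np.nonzero(m);P=np.array([ray('scene',x,y,.018)[:2] for x,y in zip(xs,ys)])-c0
    P=P[np.linalg.norm(P,axis=1)<.085]
    w,V=np.linalg.eigh(np.cov((P-0*P.mean(0)).T));v=V[:,1]
    a=(np.arctan2(v[1],v[0])-ROAD+np.pi/2)%np.pi-np.pi/2
    print('t %.3f ang %.3f n %d mean %s F %s pos %s'%(s['clock'],a,len(P),P.mean(0).round(4),s['force'].round(2),s['eef_pos'].round(4)))
    return s['clock'],a
E
python3 -c "
from h import *
deckang('pics/d2.png')"
```

```text
t 1.825 ang 0.021 n 639 mean [ 0.0019 -0.0058] F [-0.16  0.23  0.62] pos [ 0.4886 -0.1349  0.0213]
```

View pics/d2.png

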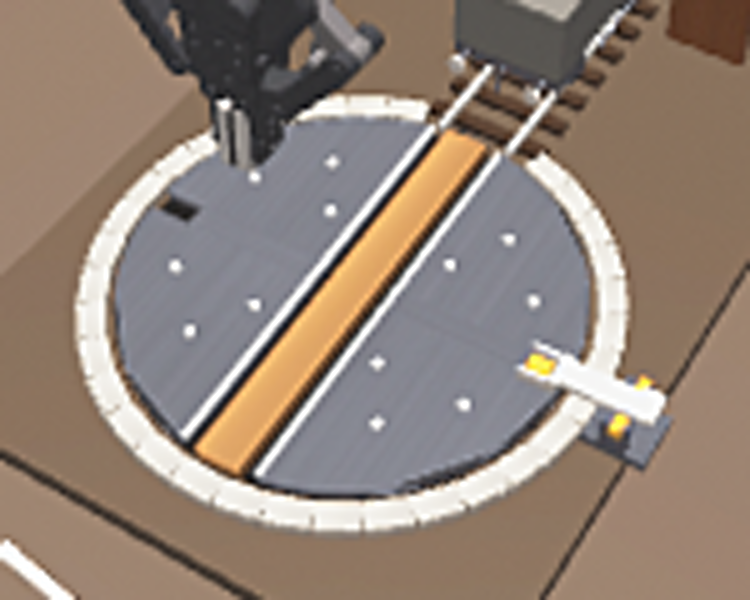

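Call:
step_arm --targets '[0,0,0,0.0015,0,0,0,0,0,0,0.0025,0,0,0]'

```text
clock: 2.12
eef_pos: [0.4893, -0.1344, 0.019]
tool_rot: [0.676, 0.737, 0.0, 0.001]
force: [0.4, -1.1, -0.2]
grip_width: -0.006
```

Call:
step_arm --targets '[0,0,0,0.0005,0,0,0]'

```text
clock: 2.25
eef_pos: [0.489, -0.1342, 0.018]
tool_rot: [0.676, 0.737, 0.0, 0.0]
force: [0.0, -0.2, -0.2]
grip_width: -0.002
```

Call:
step_arm --targets '[0,0,0,0.0005,0,0,0]'

```text
clock: 2.38
eef_pos: [0.4889, -0.1341, 0.0173]
tool_rot: [0.676, 0.737, -0.0, 0.0]
force: [-0.9, -0.6, -0.2]
grip_width: -0.001
```

Call:
step_arm --targets '[0,0,0,0.0005,0,0,0]'

```text
clock: 2.5
eef_pos: [0.4888, -0.1341, 0.0168]
tool_rot: [0.676, 0.737, -0.0, 0.0]
force: [-0.2, 0.3, -0.4]
grip_width: -0.003
```

Call:
step_arm --targets '[0,0,0,0.0005,0,0,0]'

```text
clock: 2.62
eef_pos: [0.4888, -0.1341, 0.0162]
tool_rot: [0.676, 0.737, -0.0, 0.0]
force: [-0.5, 0.5, -0.1]
grip_width: -0.003
```

```bash
python3 -c "
from h import *
deckang()"
```

```text
t 2.625 ang 1.003 n 650 mean [ 0.0072 -0.0035] F [-0.5   0.47 -0.05] pos [ 0.4888 -0.1341  0.0162]
```

Call:
step_arm --targets '[0,0,0,0.0005,0,0,0]'

```text
clock: 2.8
eef_pos: [0.4889, -0.1341, 0.0158]
tool_rot: [0.676, 0.737, -0.0, 0.0]
force: [-1.2, -0.1, 0.2]
grip_width: -0.003
```

Call:
step_arm --targets '[0,0,0,0.0005,0,0,0]'

```text
clock: 2.92
eef_pos: [0.4889, -0.1342, 0.0153]
tool_rot: [0.676, 0.737, -0.0, 0.0]
force: [0.7, -0.2, -0.5]
grip_width: 0.004
```

Call:
step_arm --targets '[0,0,0,0.0005,0,0,0]'

```text
clock: 3.05
eef_pos: [0.4889, -0.1342, 0.0148]
tool_rot: [0.676, 0.737, -0.0, 0.0]
force: [0.1, 0.7, -0.0]
grip_width: -0.004
```

Call:
step_arm --targets '[0,0,0,0.0005,0,0,0]'

```text
clock: 3.18
eef_pos: [0.4888, -0.1342, 0.0143]
tool_rot: [0.676, 0.737, -0.0, 0.0]
force: [0.4, -0.8, -0.4]
grip_width: 0.001
```

```bash
python3 -c "
from h import *
deckang()"
```

```text
t 3.175 ang -1.449 n 694 mean [ 0.0015 -0.0013] F [ 0.37 -0.83 -0.45] pos [ 0.4888 -0.1342  0.0143]
```

```bash
python3 -c "
from h import *
deckang('pics/d3.png')
p=observe()['eef_pos'];print(proj('scene',p),(proj('scene',p)-[220,220])*5,(proj('scene',[*p[:2],.018])-[220,220])*5)"
```

```text
t 3.225 ang -1.386 n 704 mean [ 0.0019 -0.0013] F [-0.33  0.49 -0.05] pos [ 0.4888 -0.1341  0.0142]
[270.20513231 260.98113753] [251.02566157 204.90568766] [250.62157328 199.10207798]
```

View pics/d3.png

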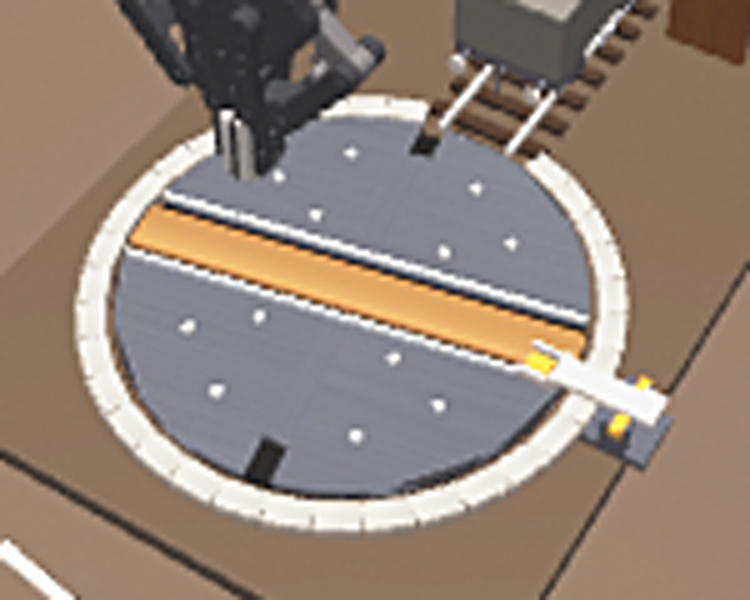

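Call:
step_arm --targets '[0,0,0,0.001,0,0,0,0,0,0,0.002,0,0,0]'

```text
clock: 3.52
eef_pos: [0.4889, -0.1342, 0.0123]
tool_rot: [0.676, 0.737, -0.0, 0.0]
force: [0.2, 0.1, -0.6]
grip_width: 0.0
```

Call:
step_arm --targets '[0,0,0,0.001,0,0,0]'

```text
clock: 3.65
eef_pos: [0.4888, -0.1341, 0.0112]
tool_rot: [0.676, 0.737, -0.0, 0.0]
force: [0.6, -0.6, 0.0]
grip_width: -0.002
```

```bash
python3 -c "
from h import *
deckang('pics/d4.png')"
```

```text
t 3.650 ang -0.859 n 727 mean [ 0.0008 -0.0031] F [ 0.6  -0.62  0.03] pos [ 0.4888 -0.1341  0.0112]
```

View pics/d4.png

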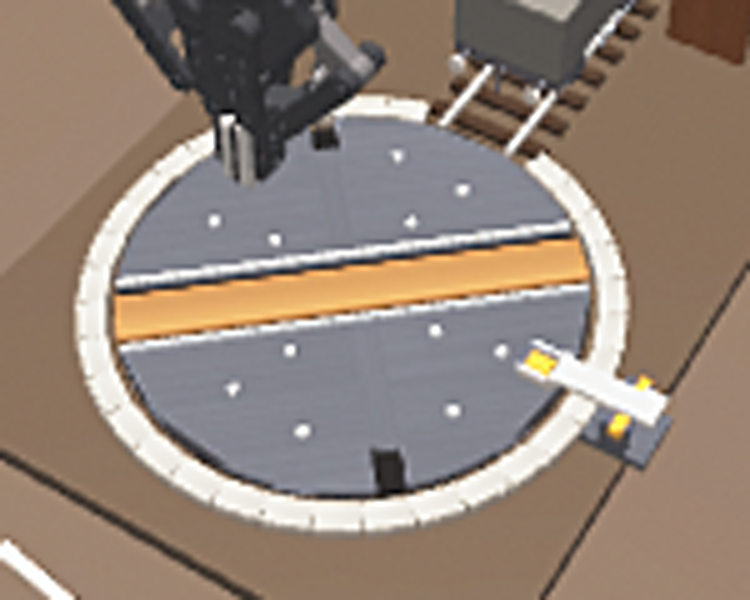

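Call:
step_arm --targets '[0,0,0,0.001,0,0,0,0,0,0,0.002,0,0,0]'

```text
clock: 3.95
eef_pos: [0.4888, -0.1342, 0.0092]
tool_rot: [0.676, 0.737, -0.0, 0.0]
force: [-0.3, 0.2, 0.4]
grip_width: -0.007
```

Call:
step_arm --targets '[0,0,0,0.001,0,0,0,0,0,0,0.002,0,0,0]'

```text
clock: 4.2
eef_pos: [0.4888, -0.1342, 0.0072]
tool_rot: [0.676, 0.737, -0.0, 0.0]
force: [-0.2, -0.4, -0.9]
grip_width: 0.002
```

```bash
python3 -c "
from h import *
b=vision.grab_frame('scene');t=vision.grab_frame('top')
cv2.imwrite('pics/e1.png',cv2.resize(b[205:275,230:310],None,fx=9,fy=8,interpolation=cv2.INTER_CUBIC))
cv2.imwrite('pics/e2.png',cv2.resize(t[130:250,330:450],None,fx=5,fy=5,interpolation=cv2.INTER_CUBIC))
p=observe()['eef_pos'];print(p,proj('scene',p),proj('top',p))"
```

```text
[ 0.48874641 -0.13411625  0.00715468] [270.34308228 263.13013032] [384.75768814 207.21467475]
```

View pics/e1.png

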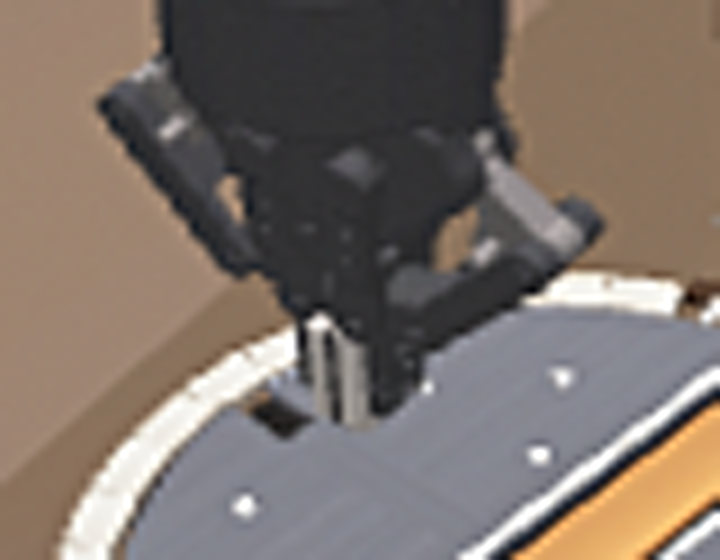

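View pics/e2.png

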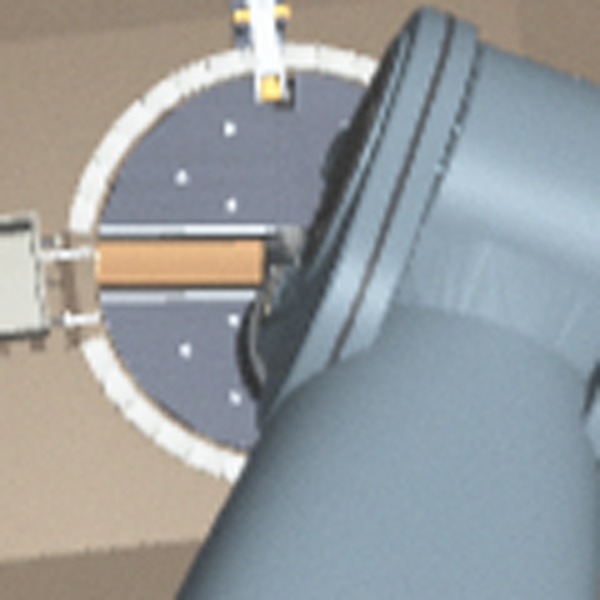

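```bash
python3 -c "
from h import *
print(proj('scene',[.4875,-.1355,.0507]),proj('top',[.2085,-.4811,.2026]))
d=lambda a,r,z:[c0[0]+r*np.cos(np.radians(a)),c0[1]+r*np.sin(np.radians(a)),z]
for z in (.0,.018,.03): print(proj('scene',d(185,.08,z)),proj('scene',[.4887,-.1341,z]))
print(ray('scene',269.4,256.9,.018))
for n,X in dict(tl=(.6507,.2392,.009),br=(.4268,-.2878,.009)).items(): print(n,proj('scene',X))
b=cv2.imread('pics/sc1.png');cv2.imwrite('pics/e3.png',cv2.resize(b[190:270,225:325],None,fx=7,fy=7,interpolation=cv2.INTER_CUBIC))
a=cv2.imread('pics/top0.png');cv2.imwrite('pics/e4.png',cv2.resize(a[310:400,540:640],None,fx=6,fy=6,interpolation=cv2.INTER_CUBIC))
"
```

```text
[268.52472536 249.56025738] [587.31475385 338.39793596]
[259.46872652 266.97499009] [270.48270699 265.2822322 ]
[258.93483383 261.47478879] [270.09992777 259.78890098]
[258.57080505 257.72453792] [269.83896562 256.04378781]
[ 0.48190959 -0.12846953  0.018     ]
tl [408.309146   204.72610476]
br [197.72069974 294.78219279]
```

View pics/e3.png

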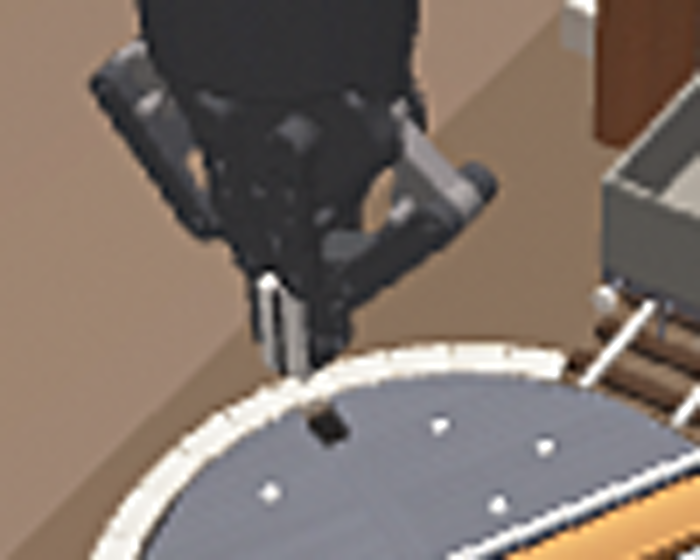

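View pics/e4.png

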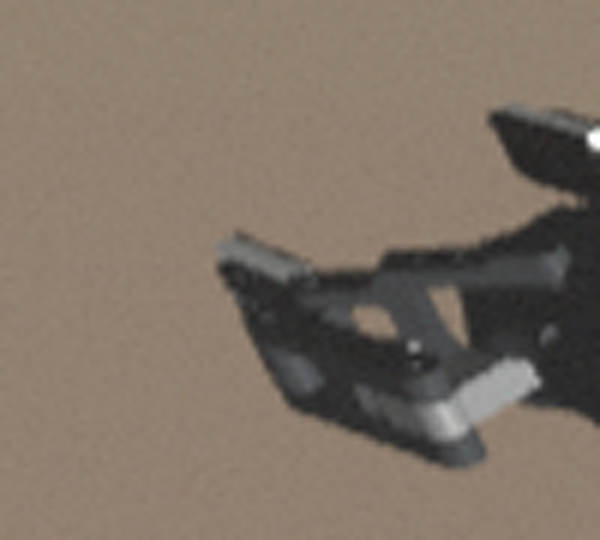

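Call:
step_arm --targets '[0,0,0,0.003,0,0,0,0,0,0,0.006,0,0,0]'

```text
clock: 4.55
eef_pos: [0.4889, -0.1342, 0.0011]
tool_rot: [0.676, 0.737, -0.0, 0.0]
force: [0.6, -0.9, 0.4]
grip_width: 0.002
```

Call:
step_arm --targets '[0,0,0,0.001,0,0,0]'

```text
clock: 4.68
eef_pos: [0.4886, -0.134, -0.0001]
tool_rot: [0.676, 0.737, -0.0, -0.0]
force: [0.4, 0.6, -0.6]
grip_width: 0.003
```

```bash
python3 -c "
from h import *
deckang('pics/d5.png')
"
```

```text
t 4.675 ang 0.403 n 628 mean [ 0.005  -0.0053] F [ 0.39  0.6  -0.64] pos [ 4.886e-01 -1.340e-01 -1.000e-04]
```

View pics/d5.png

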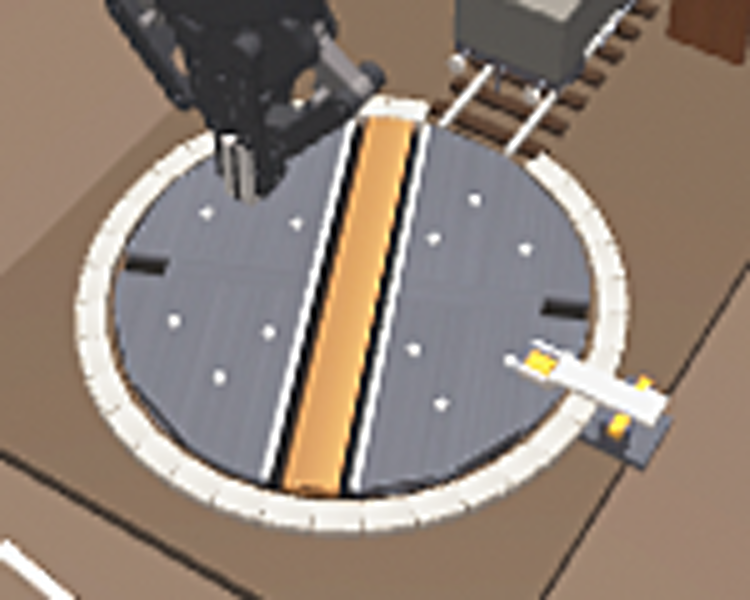

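Call:
step_arm --targets '[0,0,0,0.001,0,0,0]'

```text
clock: 4.85
eef_pos: [0.4889, -0.1342, -0.0007]
tool_rot: [0.676, 0.737, -0.0, 0.0]
force: [0.4, -0.1, 0.0]
grip_width: 0.002
```

Call:
step_arm --targets '[0,0,0,0.001,0,0,0]'

```text
clock: 4.97
eef_pos: [0.489, -0.1342, -0.0017]
tool_rot: [0.676, 0.737, 0.0, 0.0]
force: [0.1, -0.3, -0.3]
grip_width: 0.001
```

Call:
step_arm --targets '[0,0,0,0.001,0,0,0]'

```text
clock: 5.1
eef_pos: [0.4889, -0.1342, -0.0027]
tool_rot: [0.676, 0.737, -0.0, 0.0]
force: [0.8, 0.4, 0.5]
grip_width: 0.001
```

Call:
step_arm --targets '[0,0,0,0.001,0,0,0]'

```text
clock: 5.22
eef_pos: [0.4889, -0.1342, -0.0037]
tool_rot: [0.676, 0.737, -0.0, 0.0]
force: [1.0, 1.3, -0.3]
grip_width: -0.001
```

Call:
step_arm --targets '[0,0,0,0.0007,0,0,0]'

```text
clock: 5.35
eef_pos: [0.4888, -0.1342, -0.0045]
tool_rot: [0.676, 0.737, -0.0, 0.0]
force: [-0.4, 0.0, 0.3]
grip_width: 0.002
```

Call:
step_arm --targets '[0,0,0,0.0007,0,0,0]'

```text
clock: 5.48
eef_pos: [0.4888, -0.1341, -0.0052]
tool_rot: [0.676, 0.737, -0.0, 0.0]
force: [-0.8, -0.1, -0.5]
grip_width: 0.0
```

```bash
python3 -c "
from h import *
deckang('pics/d6.png')
"
```

```text
t 5.475 ang 1.418 n 596 mean [ 0.0093 -0.0007] F [-0.79 -0.07 -0.53] pos [ 0.4888 -0.1341 -0.0052]
```

View pics/d6.png

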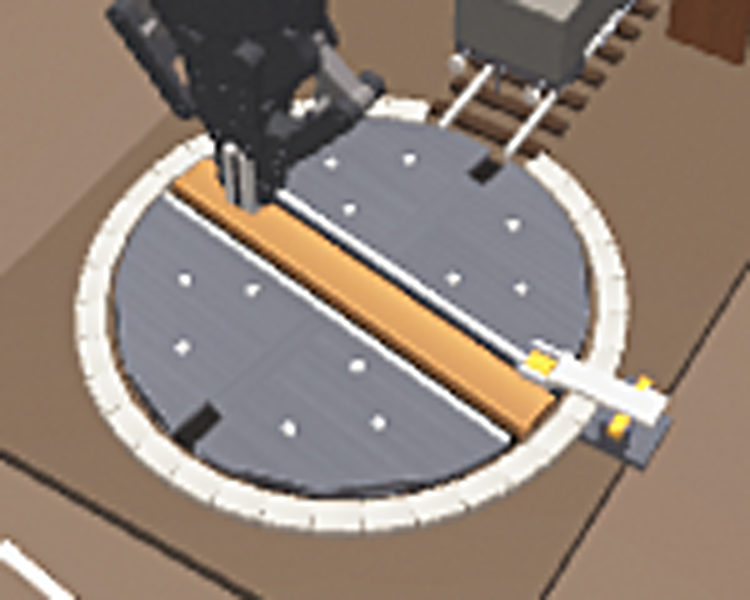

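Call:
step_arm --targets '[0,0,0,0.001,0,0,0]'

```text
clock: 5.65
eef_pos: [0.489, -0.1342, -0.0061]
tool_rot: [0.676, 0.737, 0.0, 0.0]
force: [0.1, -0.3, 0.5]
grip_width: -0.001
```

Call:
step_arm --targets '[0,0,0,0.001,0,0,0]'

```text
clock: 5.78
eef_pos: [0.4889, -0.1342, -0.0071]
tool_rot: [0.676, 0.737, -0.0, 0.0]
force: [-0.2, -0.1, -0.3]
grip_width: -0.003
```

Call:
step_arm --targets '[0,0,0,0.001,0,0,0]'

```text
clock: 5.9
eef_pos: [0.4888, -0.1342, -0.0082]
tool_rot: [0.676, 0.737, -0.0, 0.0]
force: [1.0, -0.5, -0.4]
grip_width: 0.001
```

Call:
step_arm --targets '[0,0,0,0.001,0,0,0]'

```text
clock: 6.02
eef_pos: [0.4889, -0.1342, -0.0091]
tool_rot: [0.676, 0.737, -0.0, 0.0]
force: [0.3, 0.2, 0.0]
grip_width: 0.001
```

Call:
step_arm --targets '[0,0,0,0.001,0,0,0]'

```text
clock: 6.15
eef_pos: [0.4891, -0.1352, -0.0095]
tool_rot: [0.676, 0.737, -0.001, 0.001]
force: [-2.0, -0.9, 5.4]
grip_width: -0.0
```

```bash
python3 -c "
from h import *
deckang('pics/d7.png')
"
```

```text
t 6.150 ang -0.970 n 679 mean [-0.0003 -0.0013] F [-1.99 -0.91  5.45] pos [ 0.4891 -0.1352 -0.0095]
```

View pics/d7.png

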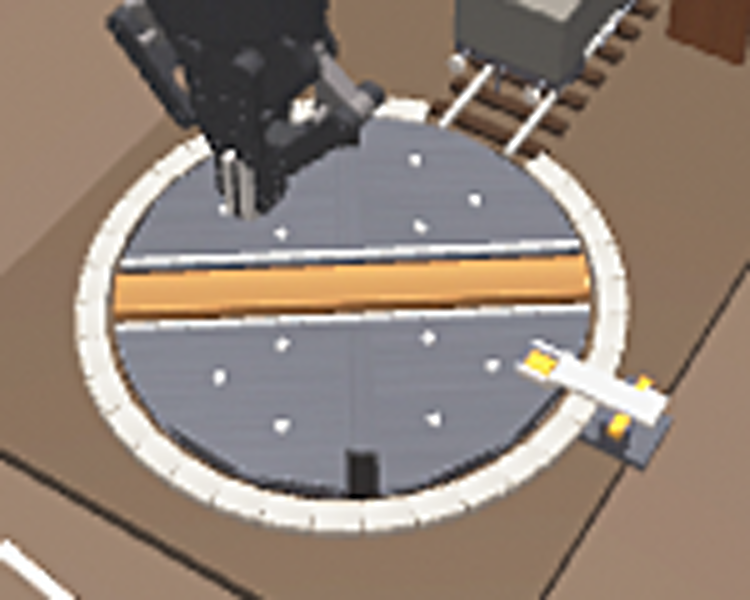

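```bash
python3 -c "
from h import *
deckang()
p=ray('scene',268.8,262.4,.018)[:2]-c0;print(p,np.linalg.norm(p),np.degrees(np.arctan2(p[1],p[0])))
R=Ro.from_quat(observe()['tool_rot']);
for q in [p,np.array([.4891,-.1342])-c0]:
  for a in (.2,.4,.6,.8,.85,.9,.95,1.0,1.05,1.1,1.2):
    C,S=np.cos(a),np.sin(a);n=np.array([[C,-S],[S,C]])@q-q
    print(a,R.inv().apply([*n,0]).round(4))
"
```

```text
t 6.200 ang -0.973 n 677 mean [-0.0002 -0.0013] F [-1.13 -1.14  2.3 ] pos [ 0.4891 -0.1349 -0.0095]
[-0.06063836  0.00378101] 0.06075612035170214 176.4320337610805
0.2 [-0.0121 -0.0006  0.    ]
0.4 [-0.0241  0.0012  0.    ]
0.6 [-0.0355  0.0054  0.0001]
0.8 [-0.0458  0.0118  0.0001]
0.85 [-0.0482  0.0137  0.0001]
0.9 [-0.0505  0.0157  0.0001]
0.95 [-0.0526  0.0178  0.0001]
1.0 [-0.0547  0.02    0.0001]
1.05 [-0.0566  0.0224  0.0001]
1.1 [-0.0585  0.0248  0.0001]
1.2 [-0.0617  0.0299  0.0001]
0.2 [-0.0126 -0.0021  0.    ]
0.4 [-0.0253 -0.0016  0.    ]
0.6 [-0.0377  0.0014  0.    ]
0.8 [-0.0493  0.0068  0.0001]
0.85 [-0.052   0.0085  0.0001]
0.9 [-0.0546  0.0103  0.0001]
0.95 [-0.0571  0.0123  0.0001]
1.0 [-0.0595  0.0144  0.0001]
1.05 [-0.0619  0.0166  0.0001]
1.1 [-0.0641  0.0189  0.0001]
1.2 [-0.0681  0.0239  0.0001]
```

Call:
step_arm --targets '[0,-0.0019,-0.0003,0.0003,0,0,0,0,-0.0062,-0.0008,0.0003,0,0,0,0,-0.0111,-0.0011,0.0003,0,0,0,0,-0.0173,-0.001,0.0003,0,0,0,0,-0.0235,-0.0003,0.0003,0,0,0,0,-0.0295,0.001,0.0003,0,0,0,0,-0.0343,0.0025,0.0003,0,0,0,0,-0.0366,0.0034,0.0003,0,0,0]'

```text
clock: 7.25
eef_pos: [0.4966, -0.1712, -0.0095]
tool_rot: [0.676, 0.737, 0.0, 0.001]
force: [-0.0, -0.8, 5.4]
grip_width: -0.002
```

```bash
python3 -c "
from h import *
deckang('pics/d8.png')
"
```

```text
t 7.250 ang -0.378 n 657 mean [-0.0004 -0.0042] F [-0.01 -0.81  5.41] pos [ 0.4966 -0.1712 -0.0095]
```

View pics/d8.png

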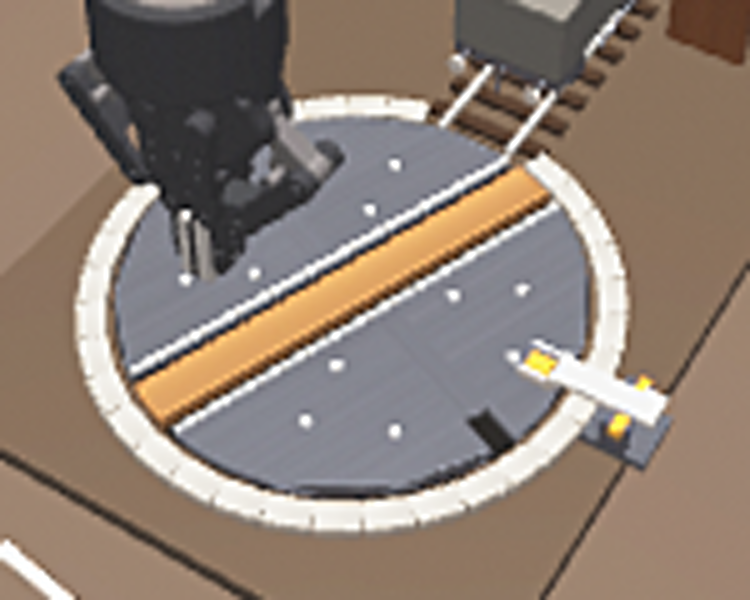

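Call:
step_arm --targets '[0,-0.0018,0.0007,0,0,0,0,0,-0.0036,0.0015,0,0,0,0,0,-0.0057,0.0027,0,0,0,0,0,-0.0074,0.0036,0,0,0,0,0,-0.009,0.0046,0,0,0,0,0,-0.0105,0.0056,0,0,0,0,0,-0.012,0.0066,0,0,0,0,0,-0.013,0.0073,0,0,0,0]'

```text
clock: 8.3
eef_pos: [0.5048, -0.1832, -0.0094]
tool_rot: [0.676, 0.737, 0.0, 0.001]
force: [-0.5, -0.5, 5.8]
grip_width: 0.001
```

```bash
python3 -c "
from h import *
deckang()
p=observe()['eef_pos'][:2]-c0
for q in [p+[.002,.001],p]:
  R=Ro.from_quat(observe()['tool_rot'])
  for a in (.02,.05,.1,.15,.2):
    C,S=np.cos(a),np.sin(a);n=np.array([[C,-S],[S,C]])@q-q
    print(a,R.inv().apply([*n,0]).round(4))
"
```

```text
t 8.300 ang -0.138 n 647 mean [ 0.0007 -0.0055] F [-0.47 -0.55  5.82] pos [ 0.5048 -0.1832 -0.0094]
0.02 [-0.001   0.0007  0.    ]
0.05 [-0.0024  0.0017  0.    ]
0.1 [-0.0046  0.0035  0.    ]
0.15 [-0.0068  0.0055  0.    ]
0.2 [-0.0089  0.0075  0.    ]
0.02 [-0.001   0.0007  0.    ]
0.05 [-0.0025  0.0018  0.    ]
0.1 [-0.0048  0.0036  0.    ]
0.15 [-0.0071  0.0056  0.    ]
0.2 [-0.0093  0.0077  0.    ]
```

Call:
step_arm --targets '[0,-0.001,0.0007,0,0,0,0,0,-0.002,0.0014,0,0,0,0,0,-0.0029,0.0021,0,0,0,0,0,-0.0038,0.0028,0,0,0,0,0,-0.0047,0.0035,0,0,0,0,0,-0.0056,0.0043,0,0,0,0,0,-0.0063,0.005,0,0,0,0,0,-0.0069,0.0055,0,0,0,0]'

```text
clock: 9.35
eef_pos: [0.5106, -0.189, -0.0095]
tool_rot: [0.676, 0.737, 0.0, 0.001]
force: [-1.7, 0.2, 7.5]
grip_width: -0.001
```

```bash
python3 -c "
from h import *
deckang('pics/d9.png')
"
```

```text
t 9.350 ang 0.001 n 639 mean [ 0.0014 -0.006 ] F [-1.7   0.21  7.51] pos [ 0.5106 -0.189  -0.0095]
```

View pics/d9.png

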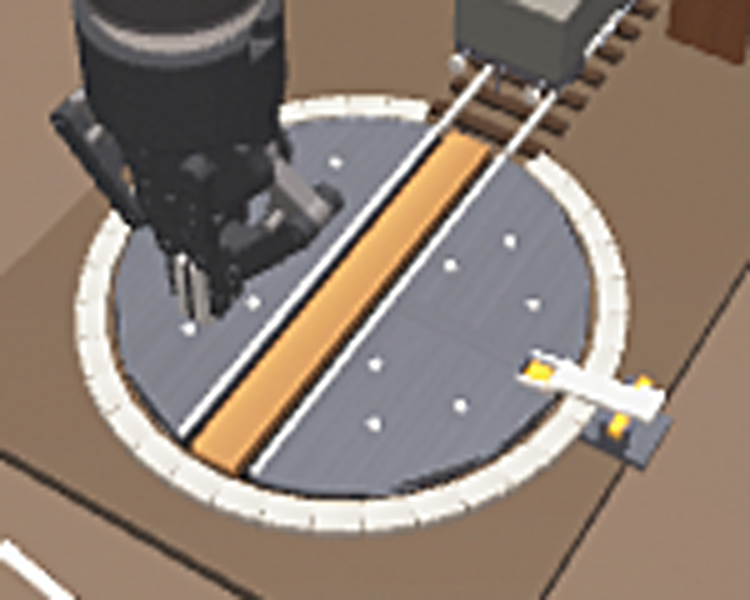

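Call:
step_arm --targets '[0,-0.0004,0.0003,0,0,0,0,0,-0.0004,0.0003,0,0,0,0,0,-0.0004,0.0003,0,0,0,0,0,-0.0004,0.0003,0,0,0,0]'

```text
clock: 9.9
eef_pos: [0.5106, -0.1891, -0.0094]
tool_rot: [0.676, 0.737, 0.001, 0.0]
force: [-1.6, 1.4, 7.6]
grip_width: -0.0
```

```bash
python3 -c "
from h import *
deckang('pics/d10.png')
"
```

```text
t 9.900 ang 0.001 n 639 mean [ 0.0014 -0.006 ] F [-1.6   1.36  7.6 ] pos [ 0.5106 -0.1891 -0.0094]
```

View pics/d10.png

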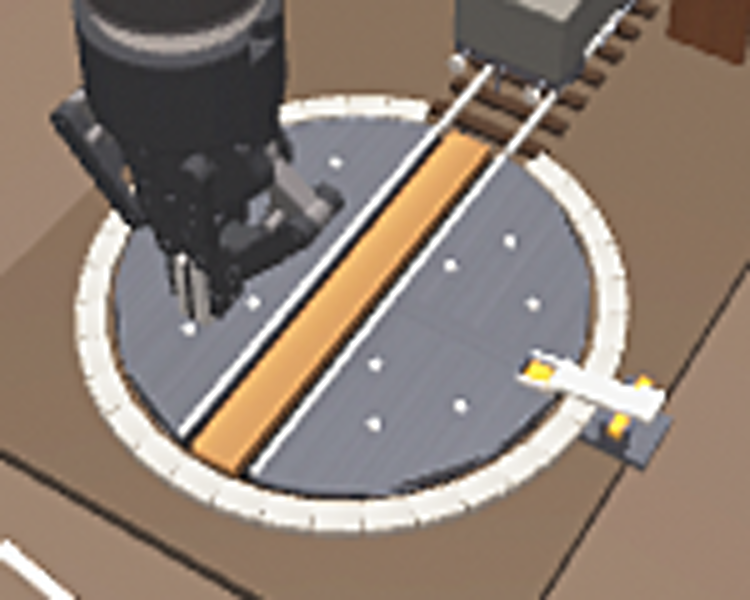

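Call:
step_arm --targets '[0,0,0,-0.005,0,0,0,0,0,0,-0.05,0,0,0,85,0,0,-0.1,0,0,0]'

```text
clock: 10.32
eef_pos: [0.5085, -0.1883, 0.0883]
tool_rot: [0.676, 0.737, -0.0, -0.002]
force: [0.3, 0.6, 0.5]
grip_width: 0.198
```

```bash
python3 -c "
from h import *
deckang()
go([.5391,.0020,.085])
"
```

```text
t 10.325 ang 0.000 n 638 mean [ 0.0015 -0.0061] F [0.25 0.57 0.46] pos [ 0.5085 -0.1883  0.0883]
t 10.375 shift [0.1898 0.0424 0.012 ] turn [ 0.0053  0.0032 -0.0002]
```

Call:
step_arm --targets '[85,0.188,0.042,0.006,0,0,0,85,0.188,0.042,0.006,0,0,0,85,0.188,0.042,0.006,0,0,0,85,0.188,0.042,0.006,0,0,0,85,0.188,0.042,0.006,0,0,0]'

```text
clock: 11.0
eef_pos: [0.5353, 0.0018, 0.0828]
tool_rot: [0.675, 0.738, -0.001, -0.0]
force: [-0.3, -0.9, 0.1]
grip_width: 0.996
```

```bash
python3 -c "
from h import *
deckang()
go([.5391,.0020,.085])
b=vision.grab_frame('scene');t=vision.grab_frame('top')
cv2.imwrite('pics/f1.png',cv2.resize(b[140:290,270:420],None,fx=4,fy=4,interpolation=cv2.INTER_CUBIC))
cv2.imwrite('pics/f2.png',cv2.resize(t[120:250,270:450],None,fx=4,fy=4,interpolation=cv2.INTER_CUBIC))
"
```

```text
t 11.000 ang 0.000 n 638 mean [ 0.0015 -0.0061] F [-0.34 -0.87  0.07] pos [0.5353 0.0018 0.0828]
t 11.05 shift [ 0.0007  0.0038 -0.002 ] turn [-0.0004  0.0006 -0.0005]
```

View pics/f1.png

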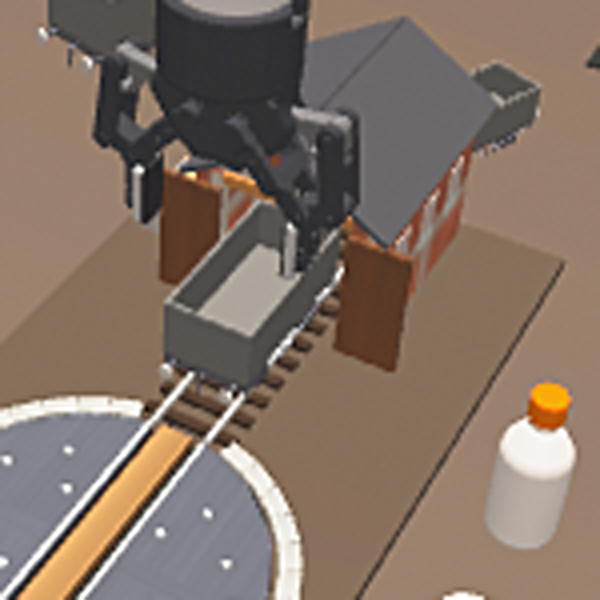

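View pics/f2.png

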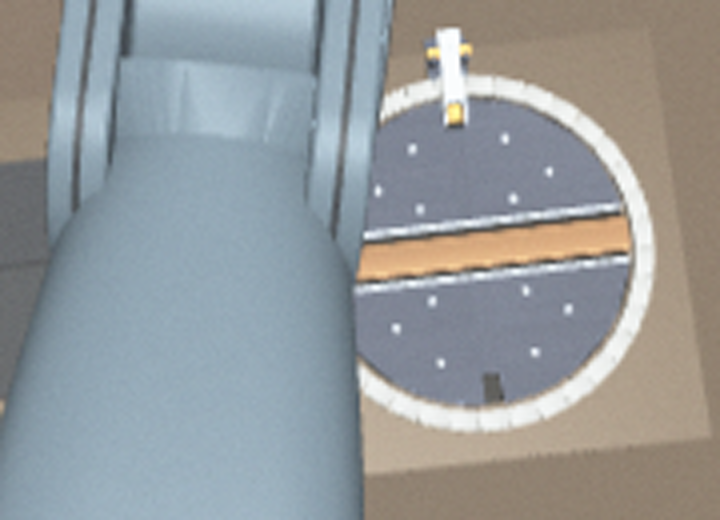

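```bash
python3 -c "
from h import *
for z in (.0828,.1,.11,.12,.13): print(z,proj('scene',[.5391,.002,z]),proj('scene',[.5353,.0018,z]), ray('scene',326.4,201,z), ((proj('scene',[.5353-.042,.0018-.0037,z])-[270,140])*4).round(), ((proj('scene',[.5353+.042,.0018+.0037,z])-[270,140])*4).round())
"
```

```text
0.0828 [324.83512802 214.07881601] [323.39632825 213.46718582] [0.51575204 0.0433648  0.0828    ] [150. 269.] [280. 320.]
0.1 [325.16308172 208.26484887] [323.70551697 207.65590236] [0.52695171 0.02518451 0.1       ] [150. 246.] [282. 297.]
0.11 [325.35759707 204.81647854] [323.88889592 204.20924666] [0.53346314 0.01461458 0.11      ] [150. 232.] [283. 283.]
0.12 [325.55501786 201.31660052] [324.07500899 200.71120245] [0.53997458 0.00404465 0.12      ] [151. 218.] [284. 269.]
0.13 [325.75540967 197.76405209] [324.26391779 197.16061181] [ 0.54648601 -0.00652529  0.13      ] [151. 204.] [286. 254.]
```

```bash
python3 -c "
from h import *
go([.5375,.0059,.0325])
"
```

```text
t 11.15 shift [0.0057 0.0024 0.0508] turn [-0.0001  0.0005 -0.0017]
```

Call:
step_arm --targets '[0,0.0057,0.0024,0,0,0,0,0,0.0057,0.0024,0,0,0,0,0,0.0057,0.0024,0,0,0,0,0,0.0057,0.0024,0,0,0,0,0,0.0057,0.0024,0.01,0,0,0,0,0.0057,0.0024,0.015,0,0,0]'

```text
clock: 11.9
eef_pos: [0.537, 0.0075, 0.0674]
tool_rot: [0.676, 0.737, -0.001, -0.0]
force: [0.6, -0.4, -0.1]
grip_width: -0.001
```

```bash
python3 -c "
from h import *
go([.5375,.0059,.0325])
b=vision.grab_frame('scene')
cv2.imwrite('pics/f3.png',cv2.resize(b[160:250,290:380],None,fx=6,fy=6,interpolation=cv2.INTER_CUBIC))
"
```

```text
t 11.9 shift [-0.0017  0.0004  0.0349] turn [-0.0008  0.0001 -0.0003]
```

View pics/f3.png

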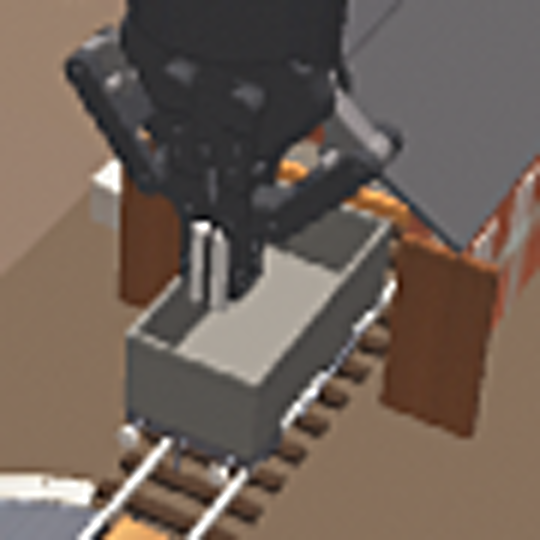

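```bash
python3 -c "
from h import *
print(proj('scene',[.537,.0075,.095]))
d=np.array([np.cos(ROAD),np.sin(ROAD)]);y=np.array([-d[1],d[0]])
for z in (.09,.095,.1):
  p=ray('scene',290+218/6,160+303/6,z);q=p[:2]-c0;print(z,p,q@d,q@y)
for u,v in [(130,335),(265,385),(390,222)]:
  p=ray('scene',290+u/6,160+v/6,.082);q=p[:2]-c0;print(p,q@d,q@y)
"
```

```text
[325.65274912 208.34655132]
0.09 [0.53931233 0.0072094  0.09      ] 0.15313447609513767 -0.0006613978079229992
0.095 [0.54239956 0.00217928 0.095     ] 0.1478544337292919 -0.0032984727333621577
0.1 [ 0.54548678 -0.00285083  0.1       ] 0.14257439136344616 -0.005935547658801317
[ 0.51818935 -0.0200335   0.082     ] 0.12783623439220856 0.022755577468551263
[ 0.5740006  -0.01303533  0.082     ] 0.12994350015841227 -0.033453222850283966
[0.56175088 0.09827069 0.082     ] 0.24189360015761974 -0.030951072319638846
```

Call:
step_arm --targets '[0,0,0.001,0.02,0,0,0,0,0,0.001,0.033,0,0,0,0,0,0.001,0.035,0,0,0]'

```text
clock: 12.32
eef_pos: [0.5372, 0.0077, 0.0319]
tool_rot: [0.676, 0.737, -0.001, -0.001]
force: [0.5, 0.7, 0.3]
grip_width: 0.001
```

```bash
python3 -c "
from h import *
go([.5375,.0059,.0325])
b=vision.grab_frame('scene')
cv2.imwrite('pics/f4.png',cv2.resize(b[160:250,290:380],None,fx=6,fy=6,interpolation=cv2.INTER_CUBIC))
"
```

```text
t 12.325 shift [-0.0018  0.0001 -0.0006] turn [-0.0018 -0.0001 -0.0003]
```

View pics/f4.png

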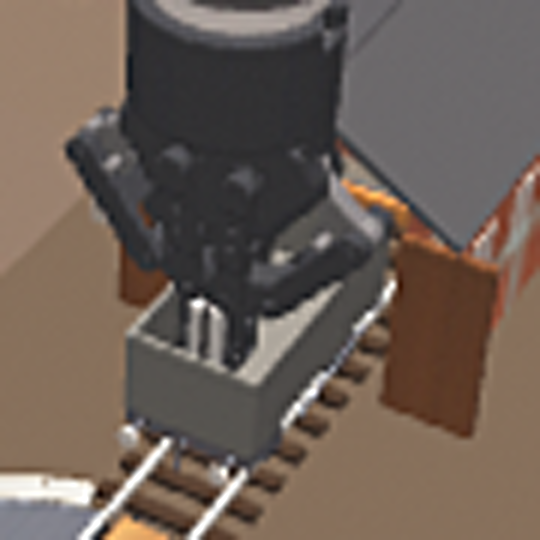

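Call:
step_arm --targets '[0,-0.005,0,0,0,0,0,0,-0.01,0,0,0,0,0,0,-0.016,0,0,0,0,0,0,-0.024,0,0,0,0,0,0,-0.034,0,0,0,0,0,0,-0.044,0,0,0,0,0,0,-0.052,0,0,0,0,0,0,-0.058,0,0,0,0,0]'

```text
clock: 13.38
eef_pos: [0.5436, -0.051, 0.0335]
tool_rot: [0.676, 0.737, -0.0, 0.0]
force: [-0.7, 0.9, -1.5]
grip_width: 0.003
```

```bash
python3 -c "
from h import *
b=vision.grab_frame('scene');s=observe();print(s['eef_pos'],s['force'])
cv2.imwrite('pics/f5.png',cv2.resize(b[180:330,220:380],None,fx=5,fy=4,interpolation=cv2.INTER_CUBIC))
"
```

```text
[ 0.5437495  -0.05159144  0.0335328 ] [-0.07733075 -0.75769928  0.12926836]
```

View pics/f5.png

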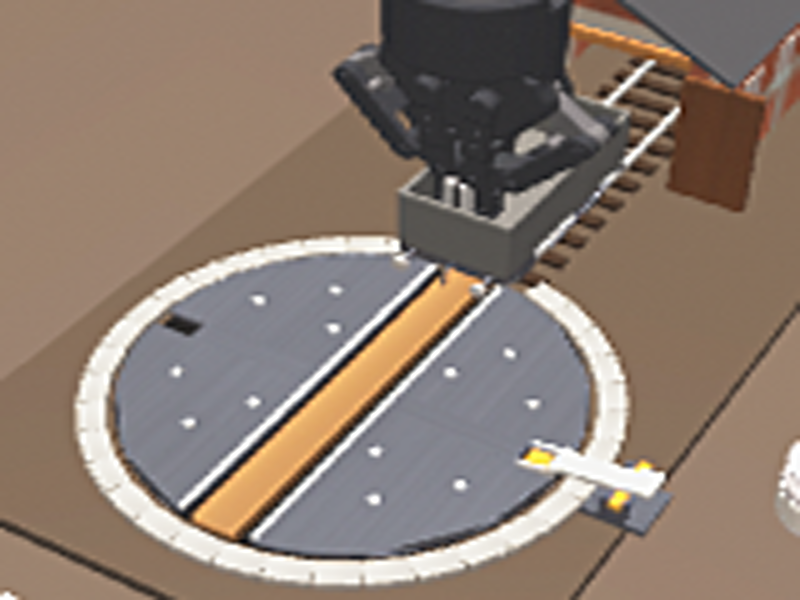

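Call:
step_arm --targets '[0,-0.006,0,0,0,0,0,0,-0.013,0,0,0,0,0,0,-0.021,0,0,0,0,0,0,-0.029,0,0,0,0,0,0,-0.037,0,0,0,0,0,0,-0.045,0,0,0,0,0,0,-0.053,0,0,0,0,0,0,-0.06,0,0,0,0,0]'

```text
clock: 14.42
eef_pos: [0.5489, -0.1106, 0.0336]
tool_rot: [0.676, 0.737, -0.0, 0.0]
force: [-0.4, -0.8, 0.4]
grip_width: -0.001
```

Call:
step_arm --targets '[0,-0.006,0,0,0,0,0,0,-0.013,0,0,0,0,0,0,-0.02,0,0,0,0,0,0,-0.027,0,0,0,0,0,0,-0.034,0,0,0,0,0,0,-0.04,0,0,0,0,0,0,-0.044,0,0,0,0,0,0,-0.046,0,0,0,0,0]'

```text
clock: 15.42
eef_pos: [0.5529, -0.1562, 0.0337]
tool_rot: [0.676, 0.737, 0.0, 0.0]
force: [0.1, 0.1, -0.4]
grip_width: 0.004
```

```bash
python3 -c "
from h import *
b=vision.grab_frame('scene');s=observe();print(s['eef_pos'],s['force'])
cv2.imwrite('pics/f6.png',cv2.resize(b[180:330,220:380],None,fx=5,fy=4,interpolation=cv2.INTER_CUBIC))
b=vision.grab_frame('top')
cv2.imwrite('pics/f7.png',cv2.resize(b[130:250,320:450],None,fx=5,fy=5,interpolation=cv2.INTER_CUBIC))
"
```

```text
[ 0.55295011 -0.1563196   0.03368305] [ 0.16322609  0.16183982 -0.49658683]
```

View pics/f6.png

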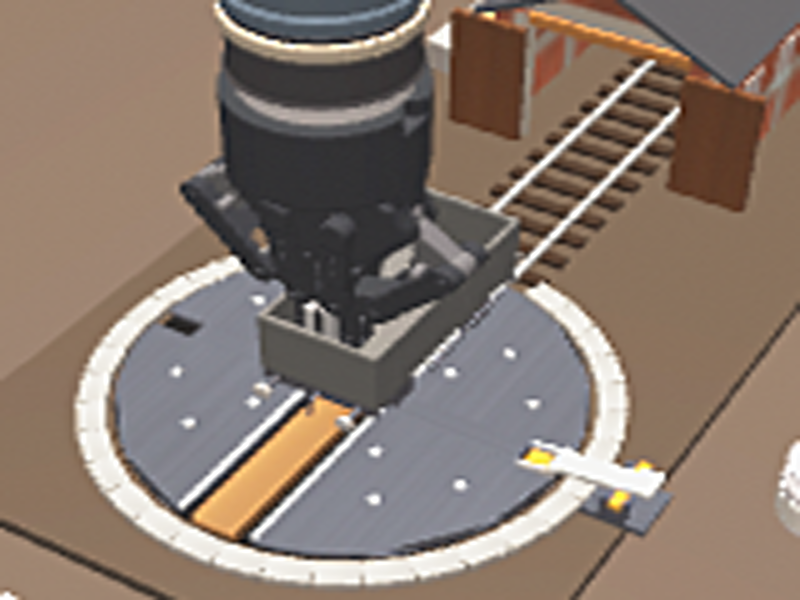

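View pics/f7.png

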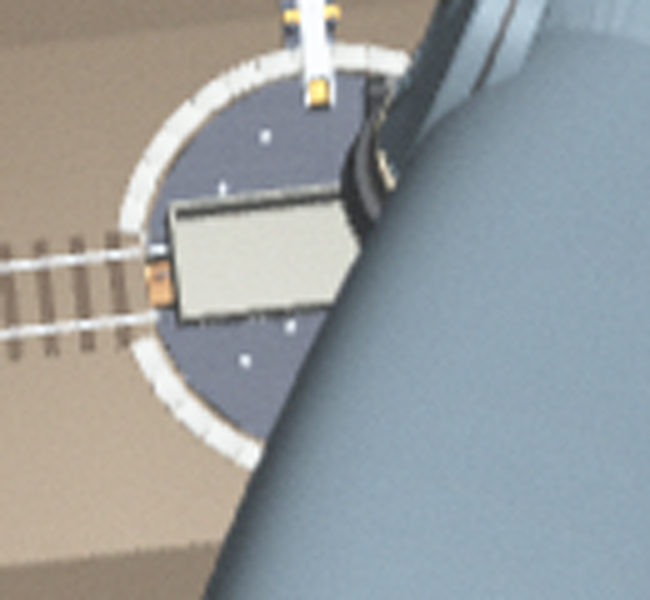

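```bash
python3 -c "
from h import *
d=np.array([np.cos(ROAD),np.sin(ROAD)]);y=np.array([-d[1],d[0]])
for n,u,v in [('top',320+168/5,130+204/5),('top',320+179/5,130+324/5),('scene',220+260/5,180+318/4),('scene',220+375/5,180+360/4),('scene',220+518/5,180+225/4)]:
  p=ray(n,u,v,.082);q=p[:2]-c0;print(n,p,q@d,q@y)
"
```

```text
top [ 0.57121149 -0.0531353   0.082     ] 0.0902392118502473 -0.027179779618388994
top [ 0.51288336 -0.05649364  0.082     ] 0.09197727990539098 0.03121908768946935
scene [ 0.53136005 -0.17402509  0.082     ] -0.026717271046566383 0.023056246899413237
scene [ 0.58437236 -0.16848764  0.082     ] -0.025821221148773204 -0.030236952981337672
scene [ 0.57659847 -0.05843306  0.082     ] 0.08449210853665642 -0.03208453294266404
```

Call:
step_arm --targets '[0,-0.004,0,0,0,0,0,0,-0.01,0,0,0,0,0,0,-0.016,0,0,0,0,0,0,-0.021,0,0,0,0,0,0,-0.026,0,0,0,0,0,0,-0.029,0,0,0,0,0,0,-0.031,0,0,0,0,0,0,-0.032,0,0,0,0,0]'

```text
clock: 16.52
eef_pos: [0.5556, -0.1878, 0.0337]
tool_rot: [0.676, 0.737, -0.0, 0.0]
force: [0.2, 0.2, -0.5]
grip_width: -0.003
```

Call:
step_arm --targets '[0,0.005,0,0,0,0,0,0,0.005,0,-0.03,0,0,0,0,0.005,0,-0.08,0,0,0,0,0.005,0,-0.11,0,0,0,0,0.005,0,-0.11,0,0,0]'

```text
clock: 17.15
eef_pos: [0.5574, -0.1833, 0.1476]
tool_rot: [0.676, 0.737, 0.001, 0.004]
force: [0.4, -0.1, -0.4]
grip_width: -0.003
```

```bash
python3 -c "
from h import *
s=observe();print(s['eef_pos'],s['force'])
go([.35,-.35,.25])
"
```

```text
[ 0.5574231  -0.18330067  0.14761083] [ 0.40275675 -0.1076391  -0.37545382]
t 17.15 shift [-0.1484 -0.2205 -0.1033] turn [0.0043 0.0026 0.    ]
```

Call:
step_arm --targets '[0,-0.148,-0.22,-0.1,0,0,0,0,-0.148,-0.22,-0.1,0,0,0,0,-0.148,-0.22,-0.1,0,0,0,0,-0.148,-0.22,-0.1,0,0,0,0,-0.148,-0.22,-0.1,0,0,0,0,-0.148,-0.22,-0.1,0,0,0]'

```text
clock: 17.9
eef_pos: [0.3474, -0.3503, 0.2433]
tool_rot: [0.677, 0.736, -0.0, 0.0]
force: [0.1, -0.3, -0.4]
grip_width: 0.001
```

```bash
python3 -c "
from h import *
b=vision.grab_frame('scene')
cv2.imwrite('pics/g1.png',cv2.resize(b[180:330,220:380],None,fx=5,fy=4,interpolation=cv2.INTER_CUBIC))
b=vision.grab_frame('top')
cv2.imwrite('pics/g2.png',cv2.resize(b[130:240,330:450],None,fx=6,fy=5,interpolation=cv2.INTER_CUBIC))
"
```

```text
(no output)
```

View pics/g1.png

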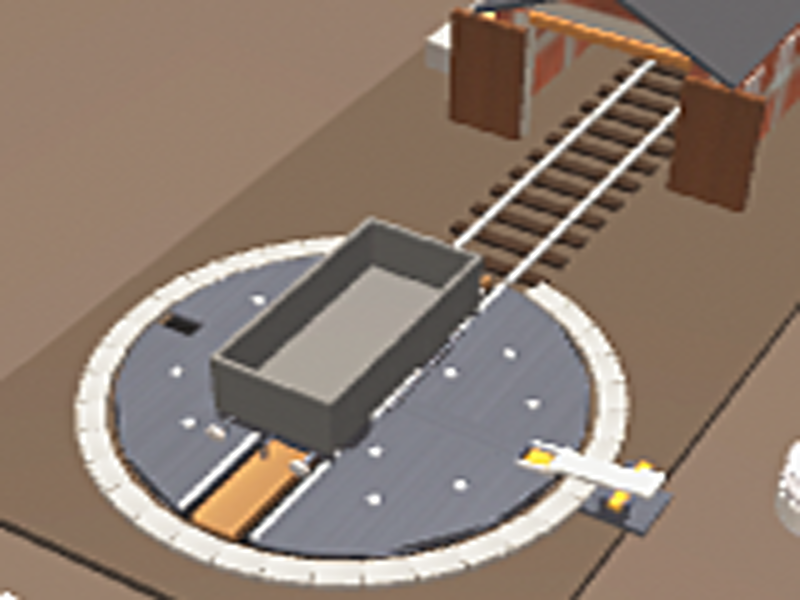

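View pics/g2.png

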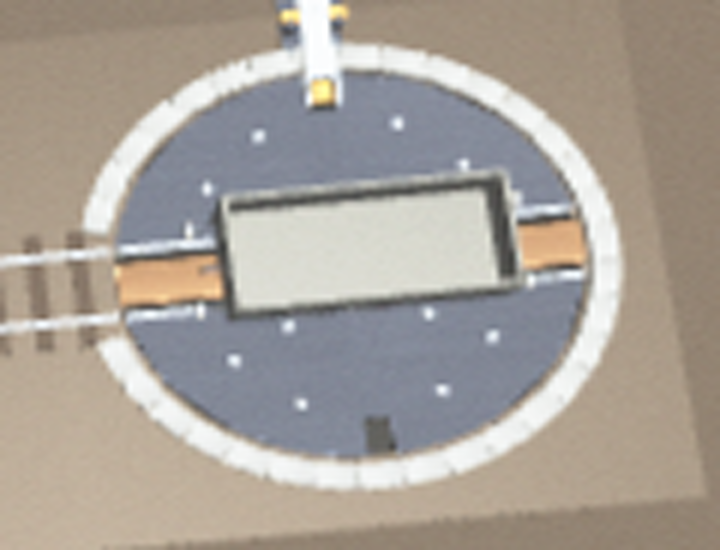

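```bash
python3 -c "
from h import *
d=np.array([np.cos(ROAD),np.sin(ROAD)]);y=np.array([-d[1],d[0]])
L=[('top',330+u/6,130+v/5) for u,v in [(217,200),(233,318),(507,172),(524,288)]]+[('scene',220+u/5,180+v/4) for u,v in [(213,358),(333,405),(373,218),(483,258)]]
Q=[]
for n,u,v in L:
  p=ray(n,u,v,.082);q=p[:2]-c0;Q.append([q@d,q@y]);print(n,np.round(Q[-1],4))
print(np.mean(Q[:4],0),np.mean(Q[4:],0))
"
```

```text
top [ 0.0601 -0.0256]
top [0.0609 0.0319]
top [-0.056  -0.0258]
top [-0.0548  0.0306]
scene [-0.0573  0.0236]
scene [-0.0572 -0.0315]
scene [0.0567 0.0231]
scene [ 0.0555 -0.0316]
[0.00255036 0.00274538] [-0.00055248 -0.00409009]
```

```bash
python3 -c "
from h import *
print(observe()['clock'],job.hand_in())
"
```

```text
the job is handed in; nothing more can be done
18.0 None
```

The wagon stands in the middle of the deck, the catch is down in its slot holding the deck in line with the shed road, and the job is handed in at 18.0 s. No verdict was reported.

**What I did:** I pressed the shut fingertips on the deck plates until it stopped; the readings I took showed 2 to 8 N. I dragged the deck slowly round until the catch dropped by its own weight, then lifted off. Instead of pinching the wagon's sides, I put the shut fingers inside its open box. I pulled on its end wall, keeping the wheels on the rails, and moved the arm well clear.

**Last checks:**
- **Deck:** it read within 0.001 rad of the road in every reading from the drop until I moved on to the wagon. In the last pictures its rails still run on in line with the shed road.
- **Catch:** it looks dropped in the pictures. The hinge angle itself could not be read.
- **Wagon:** it looks upright and in line on the track. Its middle is about 1 to 3 mm off centre along the road.
- **Other things:** I did not re-measure the paint tin, glue bottle or screwdriver. The arm went nowhere near the tin or glue, and stayed well above the screwdriver.

**Disagreements:**
- **Cameras:** the two views disagree by about 7 mm sideways: the top view puts the wagon 2.7 mm to one side of the road line, the scene view 4.1 mm to the other. I put this down to calibration, since the wheels are on the rails.
- **Tool height:** the shut fingertips touched the deck at a reported height of -9.5 mm instead of 18 mm, so the reported height was about 27 mm too low. I worked from that contact and the pictures instead.

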